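# Pull-test the soldered eye of a silver strap toggle

### The job

Pull-test the soldered eye of the silver toggle: take it from the dark leather mat and lay it flat on the spring tester's carriage, in line with the tester, eye over the upright pin and T-bar pointing out away from the housing. Holding it by the shank, draw it slowly straight out until the tester's black pointer stands at the green mark, without running on into the red, snapping back, or pulling on anything but the toggle. Leave everything else where it is, and finish while still holding the toggle with the pointer steady at the green mark.

Things in the scene. Friction and masses are not known exactly. Their poses are not given: they have to be found in the camera images.
- silver_toggle: the piece to test: bright silver strap toggle, 116 mm long, 9 mm thick, about 0.14 kg, lying flat on the mat. Origin on its underside at mid shank, z up, x along the shank towards the eye. Square shank 9 mm wide from x = -45 to +38 mm; round T-bar across its other end at x = -48.5 mm, 53 mm long along y, 9 mm thick. Its pose is not given while the fingers hold it
- eye (a point): centre of the silver toggle's eye (ring 26 mm outside, hole 14 mm, 9 mm thick), at (50, 0, 4.5) mm in the toggle's frame
- tester: spring pull tester screwed to the bench: dark steel base 300 x 90 x 12 mm; blue gauge housing 160 x 56 mm, top at 60 mm, white scale on it. Origin at the centre of the base's underside, z up; x along the pull axis, +x into the housing; pulling out goes along -x. The housing fills x = -20 to +140 mm; in front (x = -150 to -20) are only the base and the carriage
- carriage: the tester's aluminium carriage, 30 x 40 mm, its top 36 mm above the bench, on two steel rods out of the housing. It slides out along the tester's -x, at most 68 mm; a spring pulls it back home: 2 N at home and 0.2 N more per mm. Origin and axes coincide with the tester's when home (it starts home) and move with it
- pin (a point): foot of the carriage's upright steel pin (6 mm thick, 16 mm tall, round top), on the carriage's top face 36 mm above the bench; home at (-55, 0, 36) mm in the tester's frame; axes as the tester's
- pointer (a point): the carriage's black pointer, a bar 2.5 mm thick lying across the scale and over the set-hand, on top of the housing, at (90, 0, 63.5) mm in the tester's frame when home; it moves along the tester's -x exactly as far as the carriage is drawn out
- mark (a point): middle of the green field (7 mm wide along x) of the set-hand on the scale, at the pointer's height and on its line: the pull is right when the pointer's x equals this one's in the tester's frame, 28 to 46 mm out from home. The red field begins 8.5 mm further out (towards -x). Axes as the tester's
- mat: dark grey leather mat 170 x 250 x 2 mm fixed on the bench, origin at the centre of its underside; the three toggles lie across it about 75 mm apart, eyes towards its +x side
- brass_toggle: bystander: a yellow brass toggle of the same shape, on the mat; leave it
- copper_toggle: bystander: a reddish copper toggle of the same shape, on the mat; leave it
- tumbler: bystander: black drinking tumbler, 84 mm wide, 152 mm tall, origin at the centre of its foot
- bowl: bystander: steel bowl, 130 mm wide, 45 mm tall, origin at the centre of its foot
- jar: bystander: glass jar with a blue cap, 72 mm wide, 70 mm tall, origin at the centre of its foot
- hammer: bystander: hammer lying along its x axis, origin under it
- file: bystander: hand file with a wooden handle lying along its x axis, 185 mm long, 17 mm high, origin under it
There are look-alikes about, which are no part of the job. What is meant by the silver_toggle is not pink, and is the smaller of those in its own colour.

How it is judged (in metres and radians):
On the way, in this order (a step that is already met when the one before it is completed fails the run):
1. the silver toggle is lifted off the mat (height (world z) of silver_toggle above 0.02 m), for 0.1 s.
2. the silver toggle lies level and in line on the tester, its eye over the pin and its T-bar away from the housing (horizontal distance between eye and pin below 0.008 m and z of eye in the frame of pin between 0 and 0.01 m and angle between silver_toggle's own z axis and vertical below 0.2 rad and angle between the x axis of silver_toggle and the x axis of tester, either way round below 0.25 rad and x of silver_toggle in the frame of pin below -0.03 m), for 0.1 s.
At the end, for the whole second after the job is handed in: pointer still and within 3.5 mm of the green mark's middle; silver toggle level (0.2 rad), in line (0.25 rad), T-bar outwards, eye over the pin (centres within 8 mm, at most 10 mm above the carriage), pulling it with over 4 N, held by the fingers; robot not touching the carriage (all of step 2 and x of pointer in the frame of mark between -0.0035 and 0.0035 m and linear speed of carriage below 0.01 m/s and contact force between silver_toggle and carriage above 4 N and contact force between the fingers and silver_toggle above 2 N and not (contact force between any of the fingers, the arm and carriage above 0.5 N)); the arm keeps its last pose, push and grip.
It fails at once if the pointer runs on into the red, more than 9 mm past the green mark (x of pointer in the frame of mark below -0.009 m).
It fails at once if the carriage is jerked or snaps back (faster than 0.2 m/s) (linear speed of carriage above 0.2 m/s).
It fails at once if the robot pulls or pushes the carriage itself (over 3 N) (contact force between any of the fingers, the arm and carriage above 3 N).
It fails at once if the set-hand with the green mark is shifted (more than 3 mm) (distance of mark from where it was at the start of the episode above 0.003 m).
It fails at once if another toggle or a bystander is moved by more than 25 mm (distance of any of brass_toggle, copper_toggle, tumbler, bowl, jar, hammer, file from where it was at the start of the episode above 0.025 m).
It also fails if it takes over 42 s, if anything falls off the work surface, if the arm or the gripper's body presses on something with over 40 N, if the wrist force passes 120 N, or if a joint passes its speed limit or range.

### The arm

A 7-joint arm with a two-finger parallel gripper is mounted at the origin on the work surface. World frame = base frame: x ahead of the robot, y to its left, z up, the work surface at z = 0. Lengths are in m, angles in degrees, forces in N, time in s.
With the tool pointing down it reaches from about 0.425 to 0.875 m from the base axis. Payload 9.9 kg.
Tool frame: the origin (TCP) lies midway between the tips of the shut fingers; the grasp point (between the pads) lies behind it (hold_point_z is the z of the grasp point in the tool frame, in m); z points along the fingers, y is the line along which they close (so a half turn about z gives the same grasp; the last joint's range is limited). The gripper opens to 85 mm and grips with 20 to 120 N. Pads are 22 mm wide; open, the fingers measure 114 mm over their backs; the gripper's body (76 mm by 85 mm) begins 54 mm behind the grasp point. The pads swing forward as they close: fully open they stand 13 mm farther back than shut.
Start: joints at [-74.989, 32.985, 1.427, 82.34, -0.859, 64.687, -3.237], TCP at [0.229, 0.635, 0.231] pointing down, gripper open.
Joint ranges: [-157.87, 157.87], [-19.46, 123.44], [-87.15, 90], [11.01, 140.99], [-62.26, 242.26], [9.8, 113.94], [-161.44, 161.44]. Speed limits (degrees/s): [127.2, 127.2, 172.46, 172.46, 180, 180, 180].

### API

Orientations are given as a 3x3 rotation matrix whose columns are the frame's x, y, z axes.
In Python, from plant import * gives the robot as it stands.
- The arm moves only by the shell command python3 -m creep 'ROWS' [FORCE]. ROWS is JSON, a list that holds one entry, the list of rows, each a list of 7 numbers: the turn, a rotation vector about the tool's x, y, z in units of pi rad (1.0 is pi rad), then the shift along the tool's x, y, z in units of 100 mm (1.0 is 100 mm), then the closure, from -1 (fully open) to 1 (shut). A call has 1 to 20 rows; each row is the pose to reach, as a shift and turn from the pose commanded when the call began, along the tool's axes at that moment, turning the shorter way round; what a row does not reach only later rows make up. A row lasts 1/10 s, in which the tool goes at most 50 mm and 8.59 degrees, less where a joint would pass 70% of its speed; a pose out of reach is approached as far as the arm can. A call with a number of a shift or a turn outside -1 to 1 is refused whole. A call with a gripper value outside its range is refused whole. The fingers move at their own pace and stop on an object; FORCE is the grip in N (left out, the last holds). Time passes only in rows, so rows that repeat a pose let the fingers close. It gives the time, the measured TCP pose, the force, the opening and the grip force at its end, in the units of the state.
- observe(): the state, without advancing time (a new reading comes with each control period).
- capture(name): name is "scene" or "top" or "wrist"; returns a dict with "img" (384x512x3 uint8, red, green, blue), "intrinsics" (3x3 intrinsics, pixels), "distortion" ([k1, k2, p1, p2, k3] as OpenCV has them; the pictures are not rectified), "extrinsics" (4x4, takes a point from camera to world coordinates). Camera axes: x right, y up, looking along -z (the intrinsics and any distortion apply to the point x, -y, -z); pixel columns grow to the right and rows downward; lengths in m; the calibration is good to about 2 mm. A picture is of the moment at which its call begins. There is no depth.
- close_job(): hands the job in; it is judged then, once.
Trained networks look in the newest picture that a camera, given by its name, has taken for a name from the list of things; names that differ only in an ending like _2 or _b are one class to them, and where a whole thing is asked for, a point or a joint stands for the part that bears it (a point fixed in the world has none). Each returns a list of dicts, best first, with "p" (0 to 1); they miss things now and then, are a little off and sometimes report something else, mostly with a low value. They report only what shows in the picture. A call takes as long as a camera call. They do not tell look-alikes from the thing itself.
- outline_of(camera, label): "pixels" (384x512 bool, what is visible of it) and "uv" ([column, row] in pixels, amid what is visible of it).
- pinpoint(camera, label): "uv" ([column, row] in pixels: a listed point, or the origin of a listed thing).
The state is a dict: "t": time; "joints": joint angles; "qd": joint speeds; "effort": joint torques, N m; "eef_pos": TCP position; "tool_rot": TCP orientation; "wrist_force": force on the tool from outside, world axes, zero at the start; "wrist_torque": the same for the moment, N m; "opening": finger opening in m; "grasp_force": force on a finger pad.
Only numpy, scipy, OpenCV 4.12 (cv2) and the standard library are available. Lean on these libraries where they do the work, as an engineer would, in place of code of your own. Each camera call takes 0.05 s, during which the arm holds its last target. There are 200 camera calls.

## Working session

There is one attempt and no reset: what is moved stays moved. The work goes in short steps, Python scripts to look and compute and a shell command to move; the robot and the scene stay as the last step left them, time stands still between calls to the robot, and variables do not carry over. Pictures are saved under pics/ and viewed, at most 10 in all, crops included, and the job is handed in when it is done.

```bash
ls; mkdir -p pics; cat > h.py <<'E'
from plant import *
import numpy as np, cv2
def ray(c,uv):
    K=np.array(c["intrinsics"]);D=np.array(c["distortion"],float);E=np.array(c["extrinsics"])
    p=cv2.undistortPoints(np.array([[uv]],float),K,D)[0,0]
    return E[:3,3],E[:3,:3]@np.array([p[0],-p[1],-1])
def atz(c,uv,z):
    o,d=ray(c,uv);return o+d*(z-o[2])/d[2]
def proj(c,P):
    E=np.array(c["extrinsics"]);q=(np.asarray(P)-E[:3,3])@E[:3,:3]*[1,-1,-1]
    return cv2.projectPoints(q.reshape(-1,1,3),np.zeros(3),np.zeros(3),np.array(c["intrinsics"]),np.array(c["distortion"],float))[0][:,0]
E
python3 - <<'E'
from h import *
np.set_printoptions(precision=4,suppress=True)
ims=[]
o=observe();print(o)
for n in ["top","scene"]:
    c=capture(n);ims.append(c["img"])
    print(n,np.array(c["extrinsics"])[:3,3])
    for l,z in [("silver_toggle",.002),("eye",.0065),("tester",0),("pin",.036),("pointer",.0635),("mark",.0635),("mat",0),("brass_toggle",.002),("copper_toggle",.002),("tumbler",0),("bowl",0),("jar",0),("hammer",0),("file",0)]:
        for r in pinpoint(n,l)[:4]:print(l,np.array(r["uv"]).round(1),round(r["p"],2),atz(c,r["uv"],z)[:2])
    cv2.imwrite(f"pics/{n}0.png",cv2.resize(c["img"][...,::-1],(800,600),interpolation=cv2.INTER_CUBIC))
E
```

```text
pics
{'t': 0.0, 'joints': array([-74.9909,  33.0335,   1.4227,  82.3869,  -0.8622,  64.6887,
        -3.2381]), 'qd': array([ 0.025 ,  0.0167,  0.0085, -0.0984, -0.0108,  0.0592,  0.0244]), 'effort': array([  0.0002, -76.5779,   2.2508, -28.5956,   0.0154,   0.013 ,
         0.0001]), 'eef_pos': array([0.2286, 0.6346, 0.2304]), 'tool_rot': array([[-0.9408,  0.3389, -0.0005],
       [ 0.3389,  0.9408, -0.0016],
       [-0.    , -0.0017, -1.    ]]), 'wrist_force': array([0.5316, 0.1529, 0.7772]), 'wrist_torque': array([-0.0246,  0.0241, -0.0037]), 'grasp_force': 0.0, 'opening': 0.08531678612011483}
top [0.3201 0.044  1.3699]
silver_toggle [219.  283.2] 0.84 [0.3016 0.1596]
silver_toggle [260.1 208.8] 0.53 [0.5205 0.0393]
silver_toggle [328.1 183.8] 0.48 [ 0.5961 -0.1661]
eye [192.5 292. ] 0.96 [0.2761 0.2361]
eye [330.8 172.8] 0.75 [ 0.629  -0.1746]
eye [243.3 213.7] 0.66 [0.5052 0.0892]
tester [203.3 173.2] 0.72 [0.6304 0.2114]
pin [202.3 186.3] 0.52 [0.5827 0.2092]
mark [197.6 150.1] 0.61 [0.6854 0.2218]
mat [348.5 198.8] 0.75 [ 0.5503 -0.2266]
brass_toggle [347.8 195.5] 0.62 [ 0.560
[... 633 characters left out ...]
.3 [0.5467 0.4689]
tester [313.4 189.9] 0.74 [0.6296 0.2114]
tester [330.1 109.5] 0.45 [0.3863 0.5408]
pin [175.8 248.5] 0.56 [ 0.5734 -0.2342]
pin [301.6 170.3] 0.51 [0.5708 0.2136]
mark [330.6 182.7] 0.47 [0.6766 0.2238]
mat [315.6 189. ] 0.7 [0.6312 0.2192]
mat [174.7 248.3] 0.55 [ 0.5477 -0.2269]
brass_toggle [180.4 251.3] 0.74 [ 0.5665 -0.2205]
copper_toggle [151.1 257.5] 0.49 [ 0.535  -0.2923]
copper_toggle [174.8 246.5] 0.44 [ 0.5442 -0.2241]
tumbler [330.  108.6] 0.63 [0.3823 0.5445]
bowl [350.9 140. ] 0.85 [0.5479 0.4733]
jar [143.9 306.1] 0.94 [ 0.6443 -0.3773]
jar [330.  183.9] 0.21 [0.644  0.2688]
hammer [278.4 121.2] 0.84 [0.3197 0.3451]
file [ 93.8 233. ] 0.73 [ 0.3644 -0.3798]
```

View pics/top0.png

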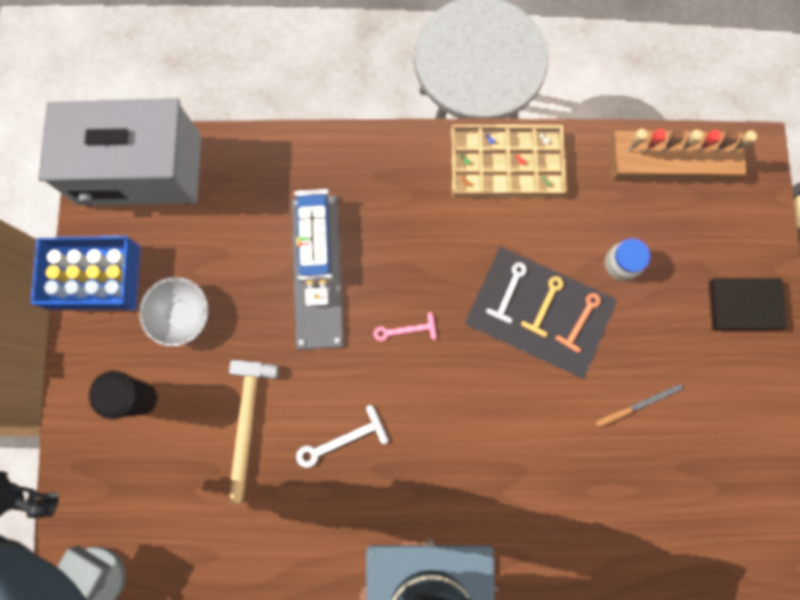

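View pics/scene0.png

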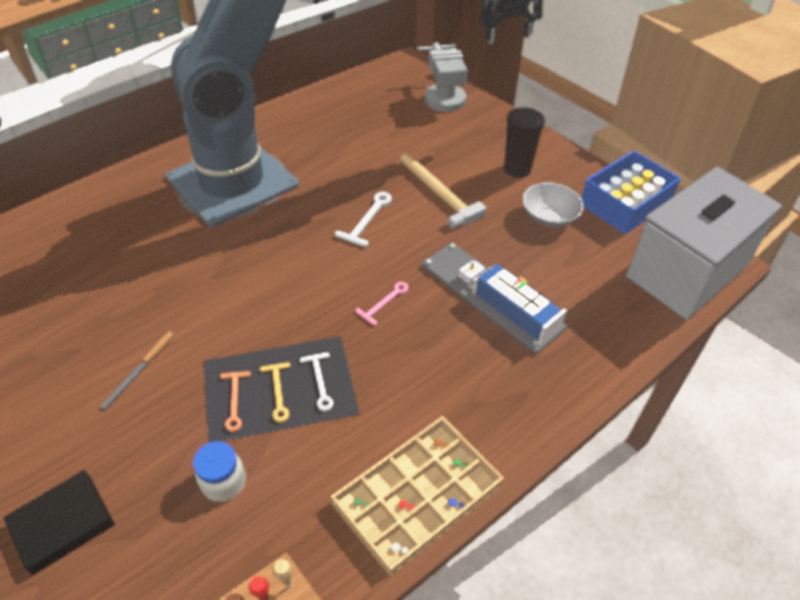

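The top view has three silver-class candidates: white on the mat (328,184), pink loose (260,209) and a larger white one loose (219,283). The one on the mat fits, since it is not pink, is the smaller of the white pair and lies on the mat. I'll confirm it in a crop and measure the axes.

```bash
python3 - <<'E'
from h import *
np.set_printoptions(precision=4,suppress=True)
import plant; print([x for x in dir(plant) if not x.startswith('_')], getattr(plant,'hold_point_z',None))
out=[]
for n,near in [("top",(.59,-.17)),("scene",(.59,-.17))]:
    c=capture(n)
    for l,z,nr in [("silver_toggle",.0065,near),("silver_toggle",.0065,(.30,.16)),("tester",.03,(.63,.21)),("carriage",.036,(.58,.21))]:
        for r in outline_of(n,l):
            P=atz(c,r["uv"],z)[:2]
            if np.hypot(*(P-nr))>.05: continue
            v,u=np.nonzero(r["pixels"])
            W=np.array([atz(c,(a,b),z)[:2] for a,b in zip(u,v)])
            m=W.mean(0);w,V=np.linalg.eigh(np.cov((W-m).T));d=V[:,1]*np.sign(V[0,1]);t=(W-m)@d;s=(W-m)@V[:,0]
            print(n,l,round(r["p"],2),len(u),"mean",m,"yaw",np.degrees(np.arctan2(d[1],d[0])).round(1),"ends",m+d*t.min(),m+d*t.max(),"len",np.ptp(t),np.ptp(s))
    if n=="top":
        a=c["img"][150:240,290:400,::-1];b=c["img"][115:230,180:230,::-1]
        cv2.imwrite("pics/crop.png",np.hstack([cv2.resize(a,(530,434),interpolation=cv2.INTER_CUBIC),cv2.resize(b,(189,434),interpolation=cv2.INTER_CUBIC)]))
E
```

```text
['PlanningError', 'capture', 'close_job', 'hold_point_z', 'observe', 'outline_of', 'pinpoint'] -0.0187
top silver_toggle 0.51 177 mean [ 0.5832 -0.1561] yaw -23.5 ends [ 0.537  -0.1361] [ 0.6421 -0.1817] len 0.11459060743531821 0.03863448040188415
top silver_toggle 0.85 384 mean [0.3094 0.1539] yaw -64.1 ends [0.2685 0.2381] [0.3406 0.0899] len 0.1648065639895303 0.07125628435067916
top tester 0.66 2924 mean [0.6247 0.2113] yaw 3.2 ends [0.4767 0.2031] [0.7819 0.2201] len 0.30561536313455706 0.08962316995517708
top carriage 0.59 168 mean [0.5749 0.2097] yaw -85.7 ends [0.5734 0.2307] [0.5765 0.1891] len 0.04168414558037084 0.04095450279241661
scene silver_toggle 0.51 186 mean [ 0.5915 -0.1597] yaw -25.3 ends [ 0.5365 -0.1336] [ 0.6448 -0.1848] len 0.11980281412644203 0.04199250813606555
scene silver_toggle 0.68 234 mean [0.3056 0.1564] yaw -67.3 ends [0.2674 0.2478] [0.3353 0.0853] len 0.17606912429780458 0.06566900729161347
scene tester 0.71 2835 mean [0.6543 0.2038] yaw 5.5 ends [0.4914 0.1881] [0.7921 0.217 ] len 0.3020445257102061 0.1282477323929316
scene carriage 0.63 120 mean [0.5807 0.2063] yaw -72.9 ends [0.5735 0.2298] [0.5884 0.1813] len 0.050705137018674476 0.03241261956628905
```

View pics/crop.png

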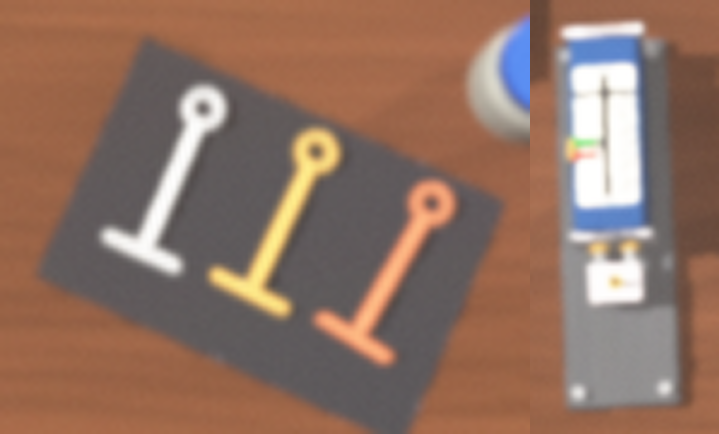

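The crop confirms it. The white toggle on the mat has its eye at top px ≈(332,172) and measures about 115 mm, against about 165 mm for the loose white one; the third is pink. The tester's carriage is at its near end, and the housing points away in +x at about 3° yaw. Now I'll move towards the toggle.

```bash
python3 -m creep '[[[0,0,0,-0.3,-0.3,0,0],[0,0,0,-0.65,-0.65,0,0],[0,0,0,-1,-1,0,0],[0,0,0,-1,-1,0,0]]]'
python3 -m creep '[[[0,0,0,-0.35,-0.35,0,0],[0,0,0,-0.7,-0.7,0,0],[0,0,0,-1,-1,0,0]]]' 
python3 -m creep '[[[0,0,0,-0.35,-0.35,0,0],[0,0,0,-0.7,-0.7,0,0],[0,0,0,-1,-1,0,0]]]'
```

```text
t: 2.4
eef_pos: [0.2937, 0.5004, 0.2319]
tool_rot: [[-0.938, 0.347, 0.002], [0.347, 0.938, -0.003], [-0.003, -0.002, -1.0]]
wrist_force: [-0.2, 0.8, -0.3]
opening: 0.0433
grasp_force: 0.0
t: 2.7
eef_pos: [0.35, 0.377, 0.2315]
tool_rot: [[-0.941, 0.34, 0.0], [0.34, 0.941, -0.0], [-0.001, -0.0, -1.0]]
wrist_force: [0.8, 0.1, -0.0]
opening: 0.0428
grasp_force: 0.0
t: 3.0
eef_pos: [0.4103, 0.2488, 0.2317]
tool_rot: [[-0.94, 0.34, 0.001], [0.34, 0.94, 0.0], [-0.001, 0.0, -1.0]]
wrist_force: [1.1, -0.5, -0.9]
opening: 0.043
grasp_force: 0.0
```

```bash
python3 -m creep '[[[0,0,0,-0.35,-0.35,0,0],[0,0,0,-0.7,-0.7,0,0],[0,0,0,-1,-1,0,0]]]' | head -2
python3 -m creep '[[[0,0,0,-0.35,-0.35,0,0],[0,0,0,-0.7,-0.7,0,0],[0,0,0,-1,-1,0,0]]]' |head -2
python3 -m creep '[[[0,0,0.012,-0.35,-0.35,0,0],[0,0,0.025,-0.7,-0.7,0,0],[0,0,0.025,-1,-1,0.3,0],[0,0,0.025,-1,-1.1,0.3,0]]]'
python3 -m creep '[[[0,0,0.012,-0.35,-0.35,0,0],[0,0,0.025,-0.7,-0.7,0.15,0],[0,0,0.025,-1,-1,0.3,0],[0,0,0.025,-1,-1,0.3,0],[0,0,0.025,-1,-1,0.3,0]]]'
cat > look.py <<'E'
from h import *
np.set_printoptions(precision=4,suppress=True)
import sys
def show(name,cam="wrist"):
    c=capture(cam);cv2.imwrite(f"pics/{name}.png",cv2.resize(c["img"][...,::-1],(800,600),interpolation=cv2.INTER_CUBIC));return c
def pts(c,cam,L):
    for l,z in L:
        for r in pinpoint(cam,l)[:3]:print(l,np.array(r["uv"]).round(1),round(r["p"],2),atz(c,r["uv"],z)[:2])
def tool(P):
    o=observe();R=np.array(o["tool_rot"]);return (R.T@(np.array(P)-o["eef_pos"]))*10
E
python3 - <<'E'
from look import *
c=show("w1")
pts(c,"wrist",[("silver_toggle",.002),("eye",.0065)])
for r in outline_of("wrist","silver_toggle")[:2]:
    v,u=np.nonzero(r["pixels"]);W=np.array([atz(c,(a,b),.0065)[:2] for a,b in zip(u,v)])
    m=W.mean(0);w,V=np.linalg.eigh(np.cov((W-m).T));d=V[:,1]*np.sign(V[0,1]);t=(W-m)@d
    print(r["p"],len(u),r["uv"],"yaw",np.degrees(np.arctan2(d[1],d[0])),m+d*t.min(),m+d*t.max(),np.ptp(t))
E
```

```text
t: 3.3
eef_pos: [0.4705, 0.1208, 0.2317]
t: 3.6
eef_pos: [0.5307, -0.0073, 0.2316]
t: 4.1
eef_pos: [0.5898, -0.1339, 0.2006]
tool_rot: [[-0.91, 0.414, -0.001], [0.414, 0.91, 0.0], [0.001, -0.001, -1.0]]
wrist_force: [-0.4, 1.2, 0.6]
opening: 0.0429
grasp_force: 0.0
silver_toggle [378.6  33. ] 0.93 [0.5146 0.0423]
silver_toggle [237.5 165.6] 0.89 [ 0.5821 -0.1531]
eye [424.4   6.9] 0.72 [0.5107 0.0897]
eye [235.5 207. ] 0.6 [ 0.6277 -0.1774]
0.69 1097 [234.9, 157.2] yaw -24.494795761193693 [ 0.5381 -0.1334] [ 0.6425 -0.1809] 0.11471733634036638
0.57 1624 [372.8, 37.7] yaw -83.69438616740437 [0.5084 0.1027] [ 0.5212 -0.0131] 0.11653797597104326out of range; nothing moved
```

View pics/w1.png

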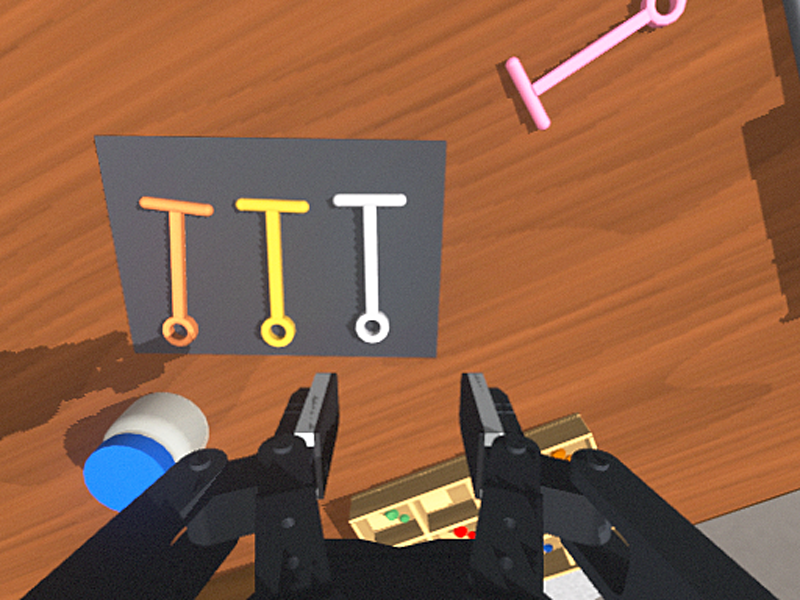

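The wrist picture shows the silver toggle at (370,270) in 800×600 pixels, parallel to the tool, with the brass one 95 px to its left. The shank yaw is -24.5°, which matches the tool. Its origin is at about (.585,-.1545).

```bash
python3 -m creep '[[[0,0,0,-0.04,-0.2,0.3,0],[0,0,0.002,-0.04,-0.21,0.7,0],[0,0,0.002,-0.04,-0.21,0.98,0],[0,0,0.002,-0.04,-0.21,0.98,0]]]'
python3 -m creep '[[[0,0,0,0,0,0.35,0],[0,0,0,0,0,0.6,0],[0,0,0,0,0,0.75,0],[0,0,0,0,0,0.75,0]]]'
python3 - <<'E'
from look import *
c=show("w2")
pts(c,"wrist",[("silver_toggle",.002),("eye",.0065)])
print(tool([.585,-.1545,.0045]))
E
```

```text
t: 4.7
eef_pos: [0.5828, -0.1517, 0.1005]
tool_rot: [[-0.909, 0.416, -0.006], [0.416, 0.909, 0.002], [0.006, -0.001, -1.0]]
wrist_force: [-1.2, 0.2, -0.4]
opening: 0.0426
grasp_force: 0.0
t: 5.1
eef_pos: [0.5849, -0.1525, 0.0283]
tool_rot: [[-0.909, 0.416, -0.001], [0.416, 0.909, 0.001], [0.001, 0.0, -1.0]]
wrist_force: [-0.8, 1.2, 0.9]
opening: 0.0429
grasp_force: 0.0
silver_toggle [249.5 232.1] 0.65 [ 0.5847 -0.1561]
eye [251.4 299.2] 0.65 [ 0.6293 -0.1754]
[ 0.0069 -0.0149  0.2575]
```

View pics/w2.png

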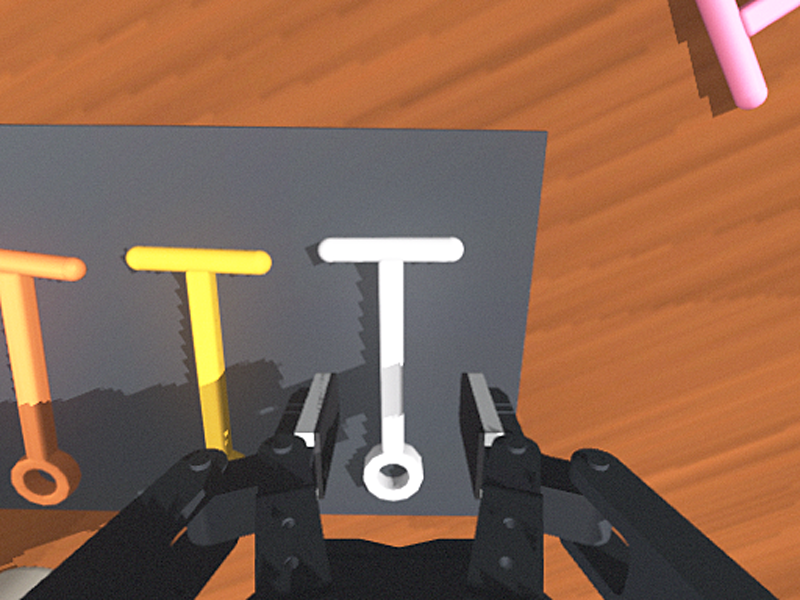

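The shank is between the fingers, at about (392,350), slightly left of centre, and the brass toggle is clear. Next I descend and grip.

```bash
python3 -m creep '[[[0,0,0,0,-0.02,0.15,0],[0,0,0,0,-0.02,0.24,0],[0,0,0,0,-0.02,0.24,0],[0,0,0,0,-0.02,0.24,0.4],[0,0,0,0,-0.02,0.24,0.8],[0,0,0,0,-0.02,0.24,1],[0,0,0,0,-0.02,0.24,1],[0,0,0,0,-0.02,0.24,1],[0,0,0,0,-0.02,0.24,1],[0,0,0,0,-0.02,0.24,1]]]' 80
python3 -m creep '[[[0,0,0,0,0,-0.1,1],[0,0,0,0,0,-0.3,1],[0,0,0,0,0,-0.6,1],[0,0,0,0,0,-1,1],[0,0,0,0,0,-1,1],[0,0,0,0,0,-1,1]]]'
```

```text
t: 6.25
eef_pos: [0.5845, -0.1554, 0.0052]
tool_rot: [[-0.909, 0.417, 0.001], [0.417, 0.909, -0.0], [-0.001, 0.0, -1.0]]
wrist_force: [-0.1, 1.2, 6.0]
opening: 0.0061
grasp_force: 78.6
t: 6.85
eef_pos: [0.5846, -0.1555, 0.1058]
tool_rot: [[-0.909, 0.417, 0.002], [0.417, 0.909, -0.0], [-0.002, 0.001, -1.0]]
wrist_force: [-0.2, -0.5, -1.8]
opening: 0.0058
grasp_force: 78.6
```

```bash
python3 -m creep '[[[0,0,0,0.15,0.2,0,1],[0,0,0,0.45,0.55,-0.1,1],[0,0,0,0.79,0.96,-0.25,1]]]' | head -2
python3 -m creep '[[[0,0,0,0.3,0.35,0,1],[0,0,0,0.55,0.65,0,1],[0,0,0,0.79,0.96,0,1]]]' | head -2
python3 -m creep '[[[0,0,-0.04,0.3,0.35,0,1],[0,0,-0.08,0.55,0.65,0,1],[0,0,-0.12,0.7,0.85,0,1],[0,0,-0.155,0.79,0.96,0,1],[0,0,-0.155,0.79,0.96,0,1],[0,0,-0.155,0.79,0.96,0,1]]]'
python3 - <<'E'
from look import *
c=show("w3")
pts(c,"wrist",[("pin",.036),("carriage",.036),("eye",.13),("silver_toggle",.13),("tester",0)])
o,c2=observe(),capture("top")
pts(c2,"top",[("pin",.036),("tester",0),("pointer",.0635),("mark",.0635),("eye",.135)])
c3=capture("scene")
pts(c3,"scene",[("pin",.036),("tester",0),("pointer",.0635),("mark",.0635),("eye",.135)])
E
```

```text
t: 7.15
eef_pos: [0.5519, -0.0397, 0.1264]
t: 7.45
eef_pos: [0.5203, 0.0817, 0.1271]
t: 8.05
eef_pos: [0.4898, 0.1995, 0.1272]
tool_rot: [[-0.999, -0.053, -0.001], [-0.053, 0.999, -0.001], [0.001, -0.001, -1.0]]
wrist_force: [1.6, -1.2, -1.3]
opening: 0.0055
grasp_force: 78.6
eye [142.1 196.1] 0.91 [0.4593 0.1407]
eye [253.1 324.8] 0.76 [0.5385 0.2012]
silver_toggle [252.5 250.2] 0.85 [0.4875 0.1983]
silver_toggle [ 97.3 198.7] 0.72 [0.4619 0.1176]
pin [202.4 193.5] 0.59 [0.5612 0.2085]
pin [396.6 165.8] 0.27 [ 0.6435 -0.3678]
tester [202.  170.3] 0.6 [0.6394 0.2156]
tester [201.4 190.4] 0.25 [0.5772 0.2162]
tester [ 92.2 256.7] 0.17 [0.3768 0.5407]
pointer [395.9 168. ] 0.69 [ 0.6302 -0.3569]
mark [201.5 150.2] 0.58 [0.685  0.2103]
eye [242.8 216.2] 0.46 [0.481  0.0863]
pin [299.6 167.9] 0.45 [0.5596 0.2158]
tester [310.4 191.3] 0.88 [0.6279 0.2003]
mark [330.4 185.7] 0.47 [0.6843 0.2149]
eye [242.1 124.9] 0.63 [0.3856 0.1314]
eye [253.7 185.2] 0.58 [0.5967 0.0039]
eye [292.2 142.5] 0.54 [0.5372 0.1954]
```

View pics/w3.png

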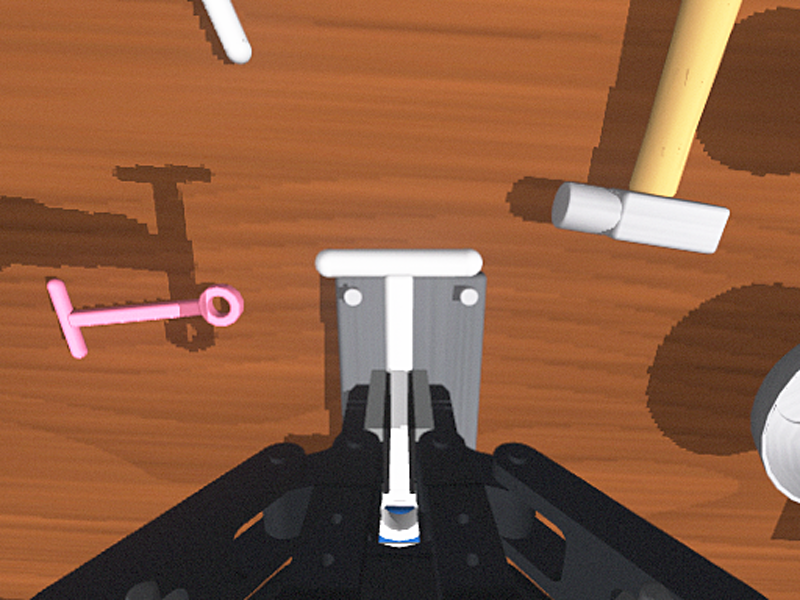

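The wrist view shows the toggle held straight, with its T-bar up-image. The base's near corners are at (337,278) and (485,275), and the screws at (352,297) and (468,297). I'll fit the tester's pose from these and check it with an overlay on the first pictures, taken before the arm blocked the view.

```bash
python3 - <<'E'
from look import *
c=capture("wrist");s=.64
sc=[atz(c,np.array(p)*s,.013)[:2] for p in [(352,297),(468,297)]]
co=[atz(c,np.array(p)*s,.012)[:2] for p in [(337,278),(485,275)]]
print("screws",*sc,"mid",sum(sc)/2);print("corners",*co,np.hypot(*(co[0]-co[1])),"mid",sum(co)/2)
d=sc[1]-sc[0];print("yaw",np.degrees(np.arctan2(-d[0],d[1])))
y=np.radians(3.2);T=np.array([.626,.2105])
R=np.array([[np.cos(y),-np.sin(y)],[np.sin(y),np.cos(y)]])
def L(x,yy,z):return [*(T+R@[x,yy]),z]
tiles=[]
for n,(u0,v0,w,h) in [("top",(175,110,70,120)),("scene",(260,145,110,85))]:
    cc=capture(n);im=cv2.resize(cv2.imread(f"pics/{n}0.png"),(512,384),interpolation=cv2.INTER_AREA)
    k=5 if n=="top" else 4
    a=cv2.resize(im[v0:v0+h,u0:u0+w],None,fx=k,fy=k,interpolation=cv2.INTER_CUBIC)
    def poly(P,col,cl=True):
        q=((proj(cc,np.array([L(*p) for p in P]))-[u0-.5,v0-.5])*k).astype(int);cv2.polylines(a,[q.reshape(-1,1,2)],cl,col,1)
    poly([(-150,-45,12),(150,-45,12),(150,45,12),(-150,45,12)] and [(-.15,-.045,.012),(.15,-.045,.012),(.15,.045,.012),(-.15,.045,.012)],(0,255,0))
    poly([(-.02,-.028,.06),(.14,-.028,.06),(.14,.028,.06),(-.02,.028,.06)],(255,255,0))
    poly([(-.07,-.02,.036),(-.04,-.02,.036),(-.04,.02,.036),(-.07,.02,.036)],(0,0,255))
    poly([(-.055,0,.036),(-.055,0,.052)],(255,0,255),False)
    poly([(.09,-.028,.0635),(.09,.028,.0635)],(0,255,255),False)
    tiles.append(a)
H=max(t.shape[0] for t in tiles)
tiles=[cv2.copyMakeBorder(t,0,H-t.shape[0],0,0,cv2.BORDER_CONSTANT) for t in tiles]
o=np.hstack(tiles);print(o.shape);cv2.imwrite("pics/ov.png",o[:600,:800])
E
```

```text
screws [0.4953 0.1733] [0.4915 0.2422] mid [0.4934 0.2077]
corners [0.4843 0.1641] [0.4776 0.2509] 0.08699180890055078 mid [0.481  0.2075]
yaw 3.206944652193774
(600, 790, 3)
```

View pics/ov.png

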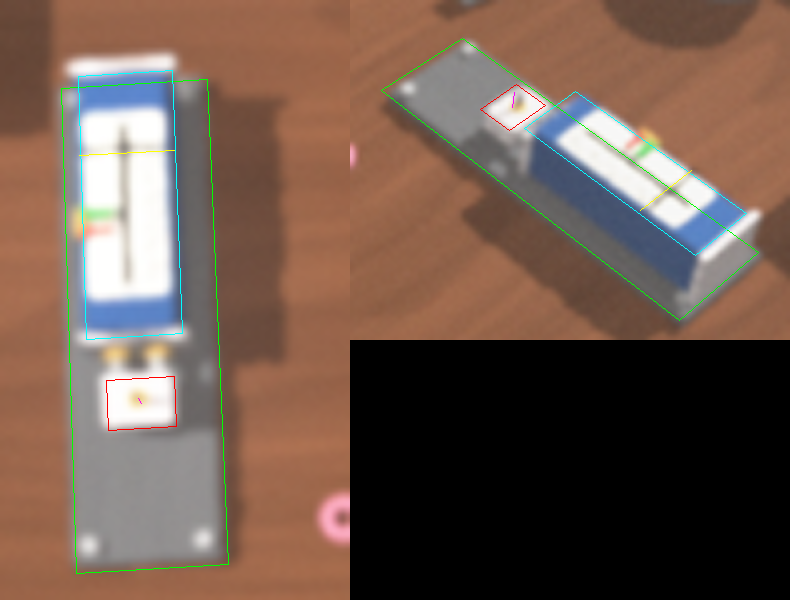

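The overlay fits within about 1 px. Combined with the wrist view, that puts the tester axis roughly 2 mm further to +y, and the pin at about (.573,.211). I'll hover the eye just above the pin and compare the two in the same picture.

```bash
python3 -m creep '[[[0,0,0,-0.15,0.03,0.15,1],[0,0,0,-0.34,0.074,0.4,1],[0,0,0,-0.34,0.074,0.6,1],[0,0,0,-0.34,0.074,0.65,1],[0,0,0,-0.34,0.074,0.65,1],[0,0,0,-0.34,0.074,0.65,1]]]'
python3 - <<'E'
from look import *
c=capture("scene");a=cv2.resize(c["img"][140:200,265:330,::-1],None,fx=8,fy=8,interpolation=cv2.INTER_CUBIC)
pts(c,"scene",[("eye",.063),("pin",.036)])
t=capture("top");b=cv2.resize(t["img"][170:215,180:225,::-1],None,fx=6,fy=6,interpolation=cv2.INTER_CUBIC)
pts(t,"top",[("eye",.063),("pin",.036)])
b=cv2.copyMakeBorder(b,0,a.shape[0]-b.shape[0],0,0,cv2.BORDER_CONSTANT)
cv2.imwrite("pics/s1.png",np.hstack([a,b]))
# expected eye px
o=observe();R=np.array(o["tool_rot"]);e=o["eef_pos"]-R[:,0]*.0497+[0,0,.0013]
print("eye",e,proj(c,[e]),proj(c,[[.573,.2113,.036],[.573,.2113,.052]]))
E
```

```text
t: 9.7
eef_pos: [0.5239, 0.2096, 0.0636]
tool_rot: [[-0.998, -0.056, 0.001], [-0.056, 0.998, 0.0], [-0.001, 0.0, -1.0]]
wrist_force: [0.1, -0.8, -1.7]
opening: 0.0058
grasp_force: 78.6
eye [300.8 163.5] 0.71 [0.5663 0.211 ]
eye [243.9 124.6] 0.7 [0.3189 0.1904]
eye [251.2 183.2] 0.6 [0.5361 0.0454]
pin [299.  171.7] 0.57 [0.5702 0.2033]
eye [245.2 214.9] 0.71 [0.4941 0.0819]
eye [0.5736 0.2125 0.0648] [[302.922  164.1959]] [[301.5667 171.0432]
 [302.0735 167.3095]]
```

View pics/s1.png

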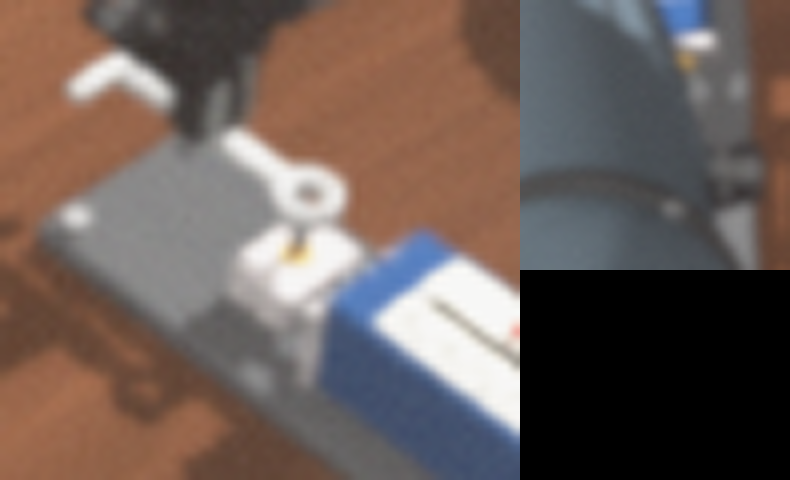

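In the scene crop the ring's centre (310,193) sits above the pin's foot (295,253). Both match the predicted pixels within about 0.5 px. I'll descend in small steps and watch the force.

```bash
python3 -m creep '[[[0,0,0,0,-0.01,0.05,1],[0,0,0,0,-0.01,0.08,1],[0,0,0,0,-0.01,0.1,1],[0,0,0,0,-0.01,0.12,1],[0,0,0,0,-0.01,0.14,1],[0,0,0,0,-0.01,0.14,1]]]'
```

```text
t: 10.6
eef_pos: [0.5237, 0.2085, 0.0485]
tool_rot: [[-0.998, -0.056, -0.0], [-0.056, 0.998, -0.0], [0.001, -0.0, -1.0]]
wrist_force: [0.5, -1.0, -0.8]
opening: 0.0058
grasp_force: 78.6
```

```bash
python3 -m creep '[[[0,0,0,0,0,0.03,1],[0,0,0,0,0,0.05,1],[0,0,0,0,0,0.07,1],[0,0,0,0,0,0.08,1],[0,0,0,0,0,0.08,1],[0,0,0,0,0,0.08,1]]]'
python3 - <<'E'
from look import *
c=capture("scene");a=cv2.resize(c["img"][140:205,265:350,::-1],None,fx=8,fy=8,interpolation=cv2.INTER_CUBIC)
cv2.imwrite("pics/s2.png",a)
for l in("eye","pin","pointer","mark"):
    print(l,[(np.round(r["uv"],1),round(r["p"],2)) for r in pinpoint("scene",l)[:2]])
E
```

```text
t: 11.2
eef_pos: [0.5239, 0.2086, 0.0409]
tool_rot: [[-0.998, -0.056, 0.0], [-0.056, 0.998, -0.0], [-0.0, -0.0, -1.0]]
wrist_force: [0.8, 0.6, -1.7]
opening: 0.0058
grasp_force: 78.6
eye [(array([240.8, 126.6]), 0.78), (array([300.3, 172. ]), 0.69)]
pin [(array([350.8, 137.2]), 0.73), (array([301.2, 171.7]), 0.44)]
pointer []
mark [(array([141.5, 307.6]), 0.6), (array([329.7, 184.8]), 0.43)]
```

View pics/s2.png

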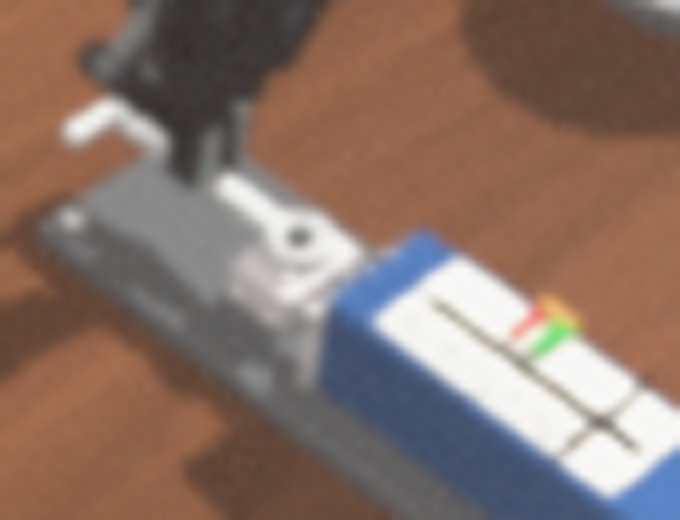

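The eye is seated around the pin on the carriage: ring at (298,237), pin dark in its hole. The pointer crosses the scale at (600,423), and the green field runs from (575,320) to (535,355). I'll measure pointer to mark.

```bash
cat > gap.py <<'E'
from look import *
y=np.radians(3.2);d=np.array([np.cos(y),np.sin(y)]);n=np.array([-d[1],d[0]]);T=np.array([.628,.2125])
def field(c,img,uvbox):
    u0,v0,u1,v1=uvbox;h=cv2.cvtColor(np.ascontiguousarray(img[v0:v1,u0:u1]),cv2.COLOR_RGB2HSV).astype(int)
    for nm,m in (("green",(abs(h[...,0]-60)<18)&(h[...,1]>90)),("red",((h[...,0]<6)|(h[...,0]>172))&(h[...,1]>90)&(h[...,2]>150))):
        v,u=np.nonzero(m);w=h[...,1][m].astype(float)
        if len(u)==0: print(nm,"none");continue
        W=np.array([atz(c,(a+u0,b+v0),.0635)[:2]-T for a,b in zip(u,v)])
        x=W@d;print(nm,len(u),"x",(x@w/w.sum()).round(4),x.min().round(4),x.max().round(4),"y",((W@n)@w/w.sum()).round(4))
def pointer(c,img):
    # sample brightness along tester x at several lateral offsets, off the centre slot
    for yy in (-.018,-.012,.012,.018):
        xs=np.arange(.02,.115,.0005)
        P=np.array([[*(T+d*x+n*yy),.0635] for x in xs]);q=proj(c,P).astype(np.float32)
        g=cv2.remap(cv2.cvtColor(np.ascontiguousarray(img),cv2.COLOR_RGB2GRAY),q[:,:1].copy(),q[:,1:].copy(),cv2.INTER_CUBIC)[:,0].astype(float)
        i=g.argmin();lo=max(0,i-8);s=slice(lo,i+9);w=np.clip(g[s].max()-g[s],0,None)
        print("  y",yy,"dark x",(xs[s]@w/w.sum()).round(4),g.min(),np.median(g))
E
python3 - <<'E'
from gap import *
c=capture("scene");field(c,c["img"],(315,165,350,195));pointer(c,c["img"])
t=capture("top");im=cv2.resize(cv2.imread("pics/top0.png"),(512,384),interpolation=cv2.INTER_AREA)[...,::-1]
print("top0");field(t,im,(185,135,212,170));pointer(t,im)
E
```

```text
green 5 x 0.0531 0.0514 0.0553 y 0.0207
red 2 x 0.0416 0.0404 0.0424 y 0.0219
  y -0.018 dark x 0.0904 192.0 245.0
  y -0.012 dark x 0.0897 184.0 246.0
  y 0.012 dark x 0.0533 184.0 247.0
  y 0.018 dark x 0.0526 183.0 247.0
top0
green none
red none
  y -0.018 dark x 0.1135 195.0 252.0
  y -0.012 dark x 0.1136 205.0 253.0
  y 0.012 dark x 0.1135 200.0 254.5
  y 0.018 dark x 0.1134 198.0 254.0
```

The mark is at x≈.053 and the pointer at .090, so about 37 mm of draw. I'll pull about 30 mm (plus slack) and re-measure.

```bash
python3 -m creep '[[[0,0,0,0.02,0,0,1],[0,0,0,0.04,0,0,1],[0,0,0,0.06,0,0,1],[0,0,0,0.08,0,0,1],[0,0,0,0.11,0,0,1],[0,0,0,0.14,0,0,1],[0,0,0,0.17,0,0,1],[0,0,0,0.20,0,0,1],[0,0,0,0.23,0,0,1],[0,0,0,0.26,0,0,1],[0,0,0,0.28,0,0,1],[0,0,0,0.30,0,0,1],[0,0,0,0.30,0,0,1],[0,0,0,0.30,0,0,1]]]'
python3 - <<'E'
from gap import *
c=capture("scene");field(c,c["img"],(315,165,350,195));pointer(c,c["img"])
E
```

```text
t: 12.95
eef_pos: [0.4949, 0.2071, 0.0412]
tool_rot: [[-0.998, -0.056, 0.002], [-0.056, 0.998, 0.001], [-0.002, 0.0, -1.0]]
wrist_force: [6.1, 0.8, -3.1]
opening: 0.0057
grasp_force: 78.5
green 5 x 0.0531 0.0514 0.0553 y 0.0207
red 3 x 0.042 0.0404 0.043 y 0.0206
  y -0.018 dark x 0.0657 204.0 244.0
  y -0.012 dark x 0.0654 199.0 245.0
  y 0.012 dark x 0.0534 185.0 247.0
  y 0.018 dark x 0.0527 183.0 247.0
```

The pointer follows, having moved 24.5 mm with 6 N of pull. About 12 mm remains; I'll go 10 mm and look.

```bash
python3 -m creep '[[[0,0,0,0.02,0,0,1],[0,0,0,0.04,0,0,1],[0,0,0,0.06,0,0,1],[0,0,0,0.08,0,0,1],[0,0,0,0.1,0,0,1],[0,0,0,0.1,0,0,1],[0,0,0,0.1,0,0,1]]]'
python3 - <<'E'
from gap import *
c=capture("scene");field(c,c["img"],(315,165,350,195));pointer(c,c["img"])
cv2.imwrite("pics/s3.png",cv2.resize(c["img"][145:205,275:355,::-1],None,fx=9,fy=9,interpolation=cv2.INTER_CUBIC))
E
```

```text
t: 13.7
eef_pos: [0.4856, 0.2066, 0.0413]
tool_rot: [[-0.998, -0.056, 0.003], [-0.056, 0.998, 0.001], [-0.003, 0.001, -1.0]]
wrist_force: [8.9, -0.3, -4.0]
opening: 0.006
grasp_force: 78.4
green 6 x 0.053 0.0514 0.0545 y 0.0174
red 2 x 0.0415 0.0404 0.0424 y 0.0218
  y -0.018 dark x 0.1138 211.0 244.5
  y -0.012 dark x 0.0572 191.0 246.0
  y 0.012 dark x 0.0544 164.0 247.0
  y 0.018 dark x 0.0547 152.0 247.0
```

View pics/s3.png

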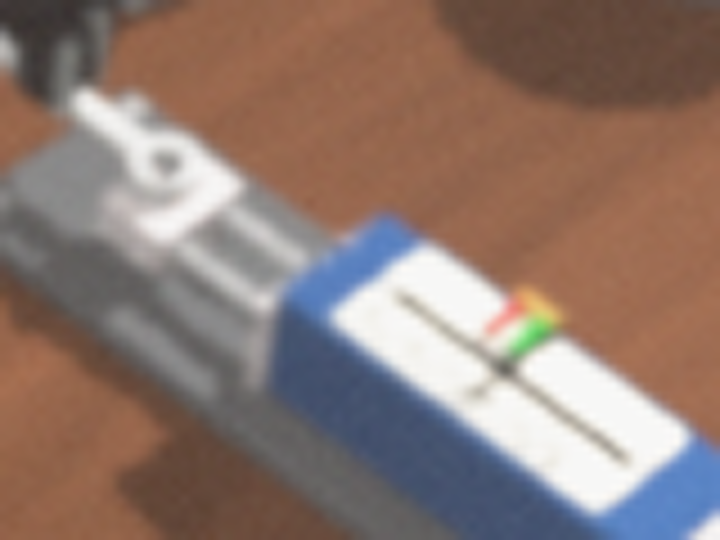

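The pointer is now at about .0562, at the green field's inner edge. The green middle is about .053, so 3 mm more.

```bash
python3 -m creep '[[[0,0,0,0.01,0,0,1],[0,0,0,0.02,0,0,1],[0,0,0,0.03,0,0,1],[0,0,0,0.032,0,0,1],[0,0,0,0.032,0,0,1],[0,0,0,0.032,0,0,1],[0,0,0,0.032,0,0,1],[0,0,0,0.032,0,0,1]]]'
python3 - <<'E'
from gap import *
c=capture("scene");field(c,c["img"],(315,165,350,195));pointer(c,c["img"])
o=observe();print(o["t"],o["eef_pos"],o["qd"].round(2))
E
```

```text
t: 14.55
eef_pos: [0.4827, 0.2064, 0.0413]
tool_rot: [[-0.998, -0.056, 0.004], [-0.056, 0.998, 0.001], [-0.004, 0.001, -1.0]]
wrist_force: [8.8, 0.3, -3.4]
opening: 0.0055
grasp_force: 78.4
green 1 x 0.0514 0.0514 0.0514 y 0.0211
red 2 x 0.0416 0.0404 0.0424 y 0.0219
  y -0.018 dark x 0.1138 211.0 244.0
  y -0.012 dark x 0.0538 207.0 245.0
  y 0.012 dark x 0.0535 149.0 247.0
  y 0.018 dark x 0.053 152.0 247.0
14.6 [0.4827 0.2064 0.0413] [ 0.05 -0.07  0.02  0.05 -0.05  0.06 -0.04]
```

```bash
python3 -c "
from plant import *
print(close_job())"
```

```text
the job is handed in; nothing more can be done
None
```

I handed the job in at about 14.6 s with the silver toggle still gripped by the shank, its eye over the pin, and the pointer about 0.5 mm short of the green mark's middle by camera (tolerance 3.5 mm), under roughly 9 N of pull; the hand-in returned no verdict.

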